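# Load the furnace carrier in reverse order

## Robot

A 6-joint arm with a two-finger parallel gripper is mounted at the origin on the work surface. World frame = base frame: x ahead of the robot, y to its left, z up, the work surface at z = 0. Lengths are in m, angles in rad, forces in N, time in s.
With the tool pointing down it reaches from about 0.25 to 0.85 m from the base axis. Payload 12.5 kg.
Tool frame: the origin (TCP) lies at the very end of the fingers, on their centre line; the grasp point (between the pads) lies 19 mm behind it (r.grasp_offset is the distance from the TCP to the grasp point, in m); z points along the fingers, y is the line along which they close (so a half turn about z gives the same grasp; the last joint's range is limited). The gripper opens to 93 mm and grips with 3 to 60 N. Pads are 15 mm wide; open, the fingers measure 128 mm over their backs; the gripper's body (75 mm by 188 mm) begins 65 mm behind the grasp point.
Start: joints at [1.186, 0.351, 1.652, -0, 1.139, -0.085], TCP at [0.162, 0.525, 0.184] pointing down, gripper open.
Joint ranges: [-2.75, 2.75], [-0.79, 2.1], [0.01, 2.65], [-1.57, 4.71], [0.07, 3.14], [-2.87, 2.87]. Speed limits (rad/s): [2.22, 2.22, 2.79, 3.14, 3.14, 3.14].

## Interface

Orientations are given as a unit quaternion [x, y, z, w].
In Python, from workcell import r gives the robot as it stands. The module is installed in compiled form; this text tells all that it offers.
- The arm moves only by the tool servo_tool, never from a script. Its argument "commands" is a list that holds one entry, the list of rows, each a list of 5 numbers: the opening, from -1 (shut) to 1 (fully open), then the shift along the tool's x, y, z each as a share of 0.12 m, from -1 to 1, then the turn about the tool's z as a share of 45 degrees, from -1 to 1. In form: [[[hand, tx, ty, tz, roll], ...]]. A call has 1 to 20 rows; each row is the pose to reach, as a shift and turn from the pose commanded when the call began, along the tool's axes at that moment; what a row does not reach only later rows make up. A row lasts 1/12 s, in which the tool goes at most 41.7 mm and 7.16 degrees, less where a joint would pass 70% of its speed; a pose out of reach is approached as far as the arm can. A call with a number of a shift or a turn outside -1 to 1 is refused whole. A call with a gripper value outside its range is refused whole. The fingers move at their own pace and stop on an object; the grip force is fixed at half the most. Time passes only in rows, so rows that repeat a pose let the fingers close. It gives the time, the measured TCP pose, the force, the opening and the grip force at its end, in the units of the state.
- r.get_state(): the state, without advancing time (a new reading comes with each control period).
- r.grab_frame(name): name is "side" or "top"; returns (picture, depth): 384x512x3 uint8, red, green, blue; 384x512 float32, m along the optical axis (not along the pixel's ray), 0 where there is no reading.
- r.get_calibration(name): a dict with "K" (3x3 intrinsics, pixels), "k1" (the pictures are not rectified: a ray, as slopes to the right and down, at radius r is drawn at 1 + k1 r^2 times it, then the intrinsics apply), "origin" and "rotation" of the camera in the world. Camera axes: x right, y up, looking along -z (the intrinsics and any distortion apply to the point x, -y, -z); pixel columns grow to the right and rows downward; lengths in m; the calibration is good to about 2 mm. A picture is of the moment at which its call begins. get_calibration takes no time and is no camera call.
- r.hand_in(): hands the job in; it is judged then, once.
The state is a dict: "time": time; "qpos": joint angles; "dq": joint speeds; "effort": joint torques, N m; "ee_pos": TCP position; "tcp_rot": TCP orientation; "ft_force": force on the tool from outside, world axes, zero at the start; "wrist_torque": the same for the moment, N m; "grip_width": finger opening in m; "finger_force": force on a finger pad.
Only numpy, scipy, OpenCV 4.12 (cv2) and the standard library are available. Lean on these libraries where they do the work, as an engineer would, in place of code of your own. Each camera call takes 0.05 s, during which the arm holds its last target. There are 200 camera calls.

## Task

Move the four fireclay crucibles from the aluminium bench rack to the dark steel furnace carrier in reverse order: the crucible that starts nearest the bench rack's handle goes to the carrier pad farthest from the carrier's handle, the next one to the next pad, and so on. Each must end standing upright in the middle of its pad; keep them upright on the way, set each one down rather than dropping it (they are brittle), and leave the jar and brush alone.

Things in the scene. Friction and masses are not known exactly. Their poses are not given: they have to be found in the camera images.
- tall_mid (a point): Loose: tall, slender, slightly tapered open fireclay crucible, 58 mm high, 32 mm across at the foot and 42 mm at the rim. About 90 g, brittle. The point is on its axis, half-way up (29 mm above its underside); z is its axis, upward. Stands upright on pad_a at the start.
- dish_mid (a point): Loose: low, wide open fireclay dish (scorifier), 30 mm high, 46 mm across at the foot, 54 mm at 14 mm up and 56 mm at the rim. About 100 g, brittle. The point is on its axis, half-way up (15 mm above its underside); z is its axis, upward. Stands upright on pad_b at the start.
- straight_mid (a point): Loose: straight-sided open fireclay crucible, 44 mm high, 40 mm across all the way up. About 80 g, brittle. The point is on its axis, half-way up (22 mm above its underside); z is its axis, upward. Stands upright on pad_c at the start.
- lidded_mid (a point): Loose: fireclay crucible with its lid stuck on: body 48 mm across and 40 mm high, then a knob 14 mm across and 12 mm high, 52 mm in all. About 110 g, brittle. The point is on its axis, half-way up (26 mm above its underside); z is its axis, upward. Stands upright on pad_d at the start.
- pad_a: Fixed pale round pad on the bench rack, 60 mm across, 6 mm thick, on which the tall crucible stands at the start (up to 3 mm off-centre). It marks that crucible's place in the row. Origin at the centre of its underside.
- pad_b: Fixed pale round pad on the bench rack, 60 mm across, 6 mm thick, on which the dish crucible stands at the start (up to 3 mm off-centre). It marks that crucible's place in the row. Origin at the centre of its underside.
- pad_c: Fixed pale round pad on the bench rack, 60 mm across, 6 mm thick, on which the straight crucible stands at the start (up to 3 mm off-centre). It marks that crucible's place in the row. Origin at the centre of its underside.
- pad_d: Fixed pale round pad on the bench rack, 60 mm across, 6 mm thick, on which the lidded crucible stands at the start (up to 3 mm off-centre). It marks that crucible's place in the row. Origin at the centre of its underside.
- bench_rack: Fixed bright aluminium board, 100 mm (x) by 316 mm (y), 12 mm thick, with a row of four places along its y axis at y = -112.5, -37.5, 37.5 and 112.5 mm, x = 0: the pads, tops 18 mm above the bench, which crucible on which differs each time. Black loop handle flat at its +y end, reaching to y = 200 mm. Origin at the centre of its underside; x and y level, z up.
- carrier: Furnace carrier, fixed: dark steel plate, 100 mm (x) by 316 mm (y), 12 mm thick, with four empty pale round pads, each 60 mm across and 6 mm high, built on it in a row along its y axis, centres at y = -112.5, -37.5, 37.5 and 112.5 mm, x = 0; pad tops 18 mm above the bench. Bright steel loop handle flat at its +y end, reaching to y = 200 mm. Origin at the centre of its underside; x and y level, z up.
- sample_jar: black plastic screw jar, 76 mm across, 110 mm high, standing beside the work; origin at the centre of its underside. Leave it alone.
- brush: flat brush with a wooden handle lying beside the work, about 200 mm long along its x axis, 42 mm wide, 20 mm high; origin under its middle. Leave it alone.
Not all that is in view belongs to the job. What is shaped like the part that bears dish_mid but blue or pink is not meant. What is shaped like the part that bears lidded_mid but purple is not meant.

How it is judged:
At the end, for the whole second after the job is handed in: Each crucible stands upright (within 7 degrees), released and at rest, its axis within 12 mm (along and across the row) of the centre of its own carrier pad, its underside within 6 mm of the pad's top; the crucible that started at y on the bench rack is at -y on the carrier (x of tall_mid in the frame of carrier between -0.012 and 0.012 m and z of tall_mid in the frame of carrier between 0.041 and 0.053 m and angle between each of tall_mid, dish_mid, straight_mid, lidded_mid's own z axis and vertical below 0.12 rad and ((y of pad_a in the frame of bench_rack between -0.1325 and -0.0925 m and y of tall_mid in the frame of carrier between 0.1005 and 0.1245 m) or (y of pad_a in the frame of bench_rack between -0.0575 and -0.0175 m and y of tall_mid in the frame of carrier between 0.0255 and 0.0495 m) or (y of pad_a in the frame of bench_rack between 0.0175 and 0.0575 m and y of tall_mid in the frame of carrier between -0.0495 and -0.0255 m) or (y of pad_a in the frame of bench_rack between 0.0925 and 0.1325 m and y of tall_mid in the frame of carrier between -0.1245 and -0.1005 m)) and linear speed of each of tall, dish, straight, lidded below 0.02 m/s and x of dish_mid in the frame of carrier between -0.012 and 0.012 m and z of dish_mid in the frame of carrier between 0.027 and 0.039 m and ((y of pad_b in the frame of bench_rack between -0.1325 and -0.0925 m and y of dish_mid in the frame of carrier between 0.1005 and 0.1245 m) or (y of pad_b in the frame of bench_rack between -0.0575 and -0.0175 m and y of dish_mid in the frame of carrier between 0.0255 and 0.0495 m) or (y of pad_b in the frame of bench_rack between 0.0175 and 0.0575 m and y of dish_mid in the frame of carrier between -0.0495 and -0.0255 m) or (y of pad_b in the frame of bench_rack between 0.0925 and 0.1325 m and y of dish_mid in the frame of carrier between -0.1245 and -0.1005 m)) and x of straight_mid in the frame of carrier between -0.012 and 0.012 m and z of straight_mid in the frame of carrier between 0.034 and 0.046 m and ((y of pad_c in the frame of bench_rack between -0.1325 and -0.0925 m and y of straight_mid in the frame of carrier between 0.1005 and 0.1245 m) or (y of pad_c in the frame of bench_rack between -0.0575 and -0.0175 m and y of straight_mid in the frame of carrier between 0.0255 and 0.0495 m) or (y of pad_c in the frame of bench_rack between 0.0175 and 0.0575 m and y of straight_mid in the frame of carrier between -0.0495 and -0.0255 m) or (y of pad_c in the frame of bench_rack between 0.0925 and 0.1325 m and y of straight_mid in the frame of carrier between -0.1245 and -0.1005 m)) and x of lidded_mid in the frame of carrier between -0.012 and 0.012 m and z of lidded_mid in the frame of carrier between 0.038 and 0.05 m and ((y of pad_d in the frame of bench_rack between -0.1325 and -0.0925 m and y of lidded_mid in the frame of carrier between 0.1005 and 0.1245 m) or (y of pad_d in the frame of bench_rack between -0.0575 and -0.0175 m and y of lidded_mid in the frame of carrier between 0.0255 and 0.0495 m) or (y of pad_d in the frame of bench_rack between 0.0175 and 0.0575 m and y of lidded_mid in the frame of carrier between -0.0495 and -0.0255 m) or (y of pad_d in the frame of bench_rack between 0.0925 and 0.1325 m and y of lidded_mid in the frame of carrier between -0.1245 and -0.1005 m))); the robot touches nothing.
It fails at once if a crucible is tipped beyond 45 degrees (angle between any of tall_mid, dish_mid, straight_mid, lidded_mid's own z axis and vertical above 0.785 rad).
It fails at once if a crucible is dropped: it moves faster than 0.5 m/s out of the fingers (a fall of over about 13 mm) ((linear speed of tall above 0.5 m/s and contact force between the fingers and tall below 0.05 N) or (linear speed of dish above 0.5 m/s and contact force between the fingers and dish below 0.05 N) or (linear speed of straight above 0.5 m/s and contact force between the fingers and straight below 0.05 N) or (linear speed of lidded above 0.5 m/s and contact force between the fingers and lidded below 0.05 N)).
It fails at once if the jar or brush is disturbed (moved over 30 mm) (distance of any of sample_jar, brush from where it was at the start of the episode above 0.03 m).
It also fails if it takes over 88 s, if anything falls off the work surface, if the arm or the gripper's body presses on something with over 40 N, if the wrist force passes 120 N, or if a joint passes its speed limit or range.

## Working session

There is one attempt and no reset: what is moved stays moved. The work goes in short steps, Python scripts to look and compute and a tool call to move; the robot and the scene stay as the last step left them, time stands still between calls to the robot, and variables do not carry over. Pictures are saved under pics/ and viewed, at most 14 in all, crops included, and the job is handed in when it is done.

Besides the shell and the picture viewer there is one more tool, called after "Emit:" as name([rows], argument=value, ...), one row to a line, values as JSON. servo_tool: Moves the arm, as the interface text tells. Shift numbers are shares of 0.12 m and turn numbers shares of 45 degrees, none past 1 either way. Its arguments: {"type":"object","properties":{"commands":{"type":"array"}},"required":["commands"]}

```bash
mkdir -p pics; cat > h.py <<'E'
import numpy as np, cv2
from workcell import r
def bgr(n,f):
    p,d=r.grab_frame(n); cv2.imwrite(f'pics/{f}.png',p[:,:,::-1]); np.savez(f'pics/{f}.npz',p=p,d=d); return p,d
def rays(n,uv):
    c=r.get_calibration(n); K=np.array(c['K'],float)
    uv=np.atleast_2d(np.array(uv,float)); m=(uv-K[:2,2])/[K[0,0],K[1,1]]
    s=m.copy()
    for _ in range(30): s=m/(1+c['k1']*(s**2).sum(1,keepdims=True))
    dirs=np.c_[s[:,0],-s[:,1],-np.ones(len(s))]@np.array(c['rotation']).T
    return np.array(c['origin']),dirs
def onplane(n,uv,z):
    o,d=rays(n,uv); return o+d*((z-o[2])/d[:,2])[:,None]
def cloud(n,depth):
    v,u=np.mgrid[0:depth.shape[0],0:depth.shape[1]]
    o,d=rays(n,np.c_[u.ravel(),v.ravel()]); return (o+d*depth.ravel()[:,None]).reshape(depth.shape+(3,))
E
python3 - <<'E'
from h import *
for n in('top','side'):
    bgr(n,n+'0'); c=r.get_calibration(n); print(n,c)
print(r.get_state())
a=[cv2.imread(f'pics/{n}0.png') for n in('top','side')]
E
```

```text
top {'K': array([[416.48344089,   0.        , 261.82701595],
       [  0.        , 416.48344089, 192.38381394],
       [  0.        ,   0.        ,   1.        ]]), 'k1': -0.12574938566123747, 'origin': array([0.4173431 , 0.00465019, 1.35912603]), 'rotation': array([-0.06305545,  0.05055527,  0.71060836, -0.69893057])}
side {'K': array([[404.94674612,   0.        , 244.03898939],
       [  0.        , 404.94674612, 185.52475026],
       [  0.        ,   0.        ,   1.        ]]), 'k1': -0.017770562075091336, 'origin': array([0.48456434, 0.88253824, 0.65568483]), 'rotation': array([-0.0257624 ,  0.47313301,  0.87779324, -0.0704307 ])}
{'time': 0.1, 'qpos': array([ 1.18638799e+00,  3.51197236e-01,  1.65231022e+00, -2.09949235e-05,
        1.13913190e+00, -8.45821547e-02]), 'dq': array([ 0.00028713, -0.00118372, -0.00284757,  0.00027856, -0.00146481,
        0.00023258]), 'effort': array([ 2.91250770e-03, -4.98032892e+01, -2.85704309e+01,  7.01591489e-02,
        2.38777022e-02, -2.91942854e-05]), 'ee_pos': array([0.1622916 , 0.52516282, 0.1839661 ]), 'tcp_rot': array([ 1.49347832e-01,  9.88784583e-01, -5.11243138e-04, -1.12330456e-04]), 'ft_force': array([ 0.03861535, -0.22828614, -0.72462126]), 'wrist_torque': array([ 0.00034728,  0.0230327 , -0.00405628]), 'finger_force': 0.0, 'grip_width': 0.09315569943726215}
```

View pics/top0.png

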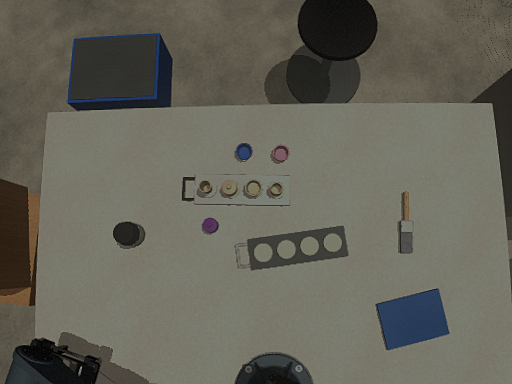

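View pics/side0.png

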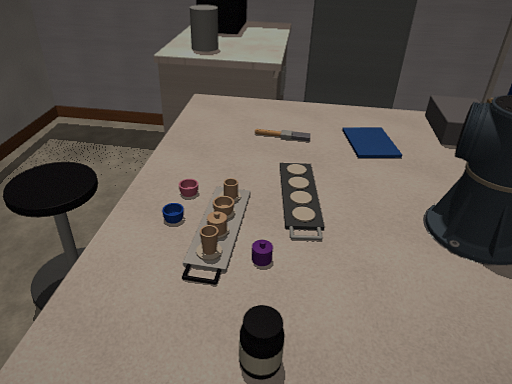

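The top view shows the bench rack at about (242,190) with its black handle at (187,188). From the handle, the crucibles are tall (206,187), lidded (229,188), dish (253,188) and straight (276,190). The carrier's handle is at (240,255), with pads at (263,252), (286,249), (310,246) and (333,242). Blue (244,152), pink (281,153) and purple (210,226) are decoys: shaped like the dish and the lidded crucible but the wrong colour. The side view gives the same order.

```bash
sed -i "s/np.array(c\['rotation'\])\.T/Rotation.from_quat(c['rotation']).as_matrix().T/; 1a from scipy.spatial.transform import Rotation" h.py
python3 - <<'E'
from h import *
f=np.load('pics/top0.npz'); p,d=f['p'],f['d']; X=cloud('top',d)
print('table z',np.median(X[280:300,200:230,2]))
big=cv2.resize(p[140:275,170:355,::-1],None,fx=4,fy=4,interpolation=cv2.INTER_CUBIC); cv2.imwrite('pics/crop0.png',big)
hsv=cv2.cvtColor(p,cv2.COLOR_RGB2HSV); g=p.mean(2)
# carrier pads: pale blobs inside the dark board
m=np.zeros(g.shape,np.uint8); m[220:275,247:350]=1
dark=((g<90)&(m>0)).astype(np.uint8)
hull=max(cv2.findContours(cv2.morphologyEx(dark,cv2.MORPH_OPEN,np.ones((3,3))),0,2)[0],key=cv2.contourArea)
rc=cv2.minAreaRect(hull); print('carrier',rc,onplane('top',[rc[0]],.012),[onplane('top',[q],.012)[0][:2].round(4) for q in cv2.boxPoints(rc)])
pm=((g>105)&(m>0)).astype(np.uint8); board=np.zeros_like(pm); cv2.fillPoly(board,[cv2.boxPoints(((rc[0][0],rc[0][1]),(rc[1][0]-4,rc[1][1]-4),rc[2])).astype(int)],1)
n,l,s,c=cv2.connectedComponentsWithStats(pm*board)
P=[]
for i in range(1,n):
    if s[i,4]>60: q=onplane('top',[c[i]],.018)[0]; P.append(q); print('pad',c[i].round(1),s[i,4],q.round(4))
# crucibles by depth + colour
print('heights')
roi=np.zeros(g.shape,bool); roi[172:208,194:294]=1
mm=(roi&(X[:,:,2]>.034)).astype(np.uint8)
n,l,s,c=cv2.connectedComponentsWithStats(mm)
for i in range(1,n):
    if s[i,4]>15:
        Q=X[l==i]; print(c[i].round(1),s[i,4],Q.max(0).round(3),Q.min(0).round(3),((Q.max(0)+Q.min(0))/2).round(4))
E
```

```text
table z -0.00040969414672364923
carrier ((296.97998046875, 247.35995483398438), (31.254119873046875, 98.57068634033203), 81.8698959350586) [[ 0.45513475 -0.08337986  0.012     ]] [array([0.4851, 0.0803]), array([ 0.5245, -0.2365]), array([ 0.4246, -0.2468]), array([0.3861, 0.0672])]
pad [332.2 242.2] 245 [ 0.4693 -0.1966  0.018 ]
pad [309.2 245.6] 252 [ 0.4597 -0.1223  0.018 ]
pad [285.9 249. ] 253 [ 0.4504 -0.0473  0.018 ]
pad [262.7 252.2] 253 [0.4414 0.0268 0.018 ]
heights
[252.9 186.4] 96 [0.675 0.08  0.052] [0.622 0.029 0.035] [0.6487 0.0545 0.0435]
[204.7 185.7] 97 [0.669 0.225 0.081] [0.63  0.188 0.034] [0.6496 0.2062 0.0577]
[228.7 187.3] 192 [0.672 0.156 1.359] [0.417 0.005 0.034] [0.5446 0.0805 0.6966]
[275.7 188. ] 74 [0.661 0.005 1.359] [ 0.417 -0.038  0.036] [ 0.5393 -0.0166  0.6977]
```

View pics/crop0.png

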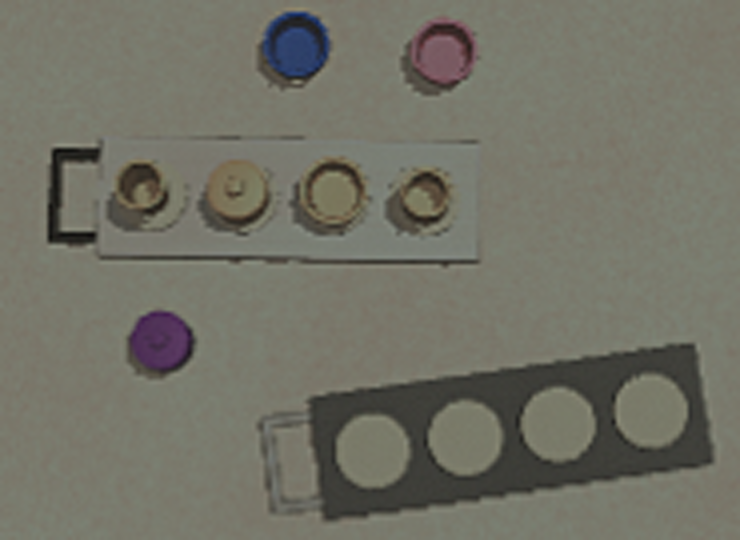

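Candidates: lidded-shaped (229,188) cream against (210,226) purple, and dish-shaped (253,188) cream against (244,152) blue and (281,153) pink. The cream ones fit because they are fireclay and stand on the rack; the crop confirms this.

```bash
python3 - <<'E'
from h import *
f=np.load('pics/top0.npz'); p,d=f['p'],f['d']; X=cloud('top',d)
g=p.mean(2)
m=np.zeros(g.shape,np.uint8); m[168:212,190:296]=(g[168:212,190:296]>130)
hsv=cv2.cvtColor(p,cv2.COLOR_RGB2HSV)
for nm,c,zt,dia in (('tall',(204.7,186),.076,42),('lid',(228.7,187.3),.058,48),('dish',(252.9,186.4),.048,56),('straight',(275.7,188),.062,40)):
    c=np.array(c,int); w=11; sl=(slice(c[1]-w,c[1]+w+1),slice(c[0]-w,c[0]+w+1))
    k=np.zeros(g.shape,np.uint8); k[sl]=((X[sl][...,2]>zt-.012)&(d[sl]>.5))
    uv=np.argwhere(k)[:,::-1]; con=cv2.convexHull(uv.astype(np.float32)); (cc,rr)=cv2.minEnclosingCircle(con)
    Q=X[k>0]
    k2=np.zeros(g.shape,np.uint8); k2[sl]=(hsv[sl][...,1]>60); 
    n,l,s,ce=cv2.connectedComponentsWithStats(k2); i=1+np.argmax(s[1:,4])
    c2,r2=cv2.minEnclosingCircle(np.argwhere(l==i)[:,::-1].astype(np.float32))
    print(nm,'depth-circle',onplane('top',[cc],zt)[0].round(4),round(rr,1),'bbox',((Q.max(0)+Q.min(0))/2).round(4),np.ptp(Q,axis=0).round(3),'col',onplane('top',[c2],zt)[0].round(4),round(r2,1))
E
```

```text
tall depth-circle [0.6505 0.2063 0.076 ] 6.6 bbox [0.6496 0.2062 0.0726] [0.039 0.037 0.017] col [0.6477 0.2042 0.076 ] 7.2
lid depth-circle [0.648  0.1319 0.058 ] 7.5 bbox [0.6484 0.1324 0.0597] [0.047 0.048 0.027] col [0.645  0.1302 0.058 ] 8.2
dish depth-circle [0.6482 0.0543 0.048 ] 8.6 bbox [0.6487 0.0545 0.044 ] [0.053 0.052 0.016] col [0.647  0.0547 0.048 ] 8.7
straight depth-circle [ 0.6412 -0.0187  0.062 ] 6.4 bbox [ 0.642  -0.0189  0.0602] [0.038 0.038 0.02 ] col [ 0.6393 -0.0181  0.062 ] 7.0
```

Emit:
servo_tool([
  [[1,-1,-0.3,0,1],[1,-1,-0.3,0,1],[1,-1,-0.3,0,1],[1,-1,-0.3,0,1],[1,-1,-0.3,0,1],[1,-1,-0.3,0,1],[1,-1,-0.3,0,1],[1,-1,-0.3,0,1]],
])

```text
time: 0.77
ee_pos: [0.2664, 0.4554, 0.1842]
tcp_rot: [0.517, 0.856, -0.0, -0.0]
ft_force: [0.2, 0.6, 0.3]
grip_width: 0.0932
finger_force: 0.0
```

Emit:
servo_tool([
  [[1,-1,1,0,0.616],[1,-1,1,0,0.616],[1,-1,1,0,0.616],[1,-1,1,0,0.616],[1,-1,1,0,0.616],[1,-1,1,0,0.616]],
])

```text
time: 1.27
ee_pos: [0.43, 0.4045, 0.1838]
tcp_rot: [0.707, 0.707, -0.0, -0.0]
ft_force: [-0.6, 0.1, -0.9]
grip_width: 0.093
finger_force: 0.0
```

Emit:
servo_tool([
  [[1,-1,1,0,0],[1,-1,1,0,0],[1,-1,1,0,0],[1,-1,1,0,0],[1,-1,1,0,0],[1,-1,1,0,0]],
])

```text
time: 1.77
ee_pos: [0.5488, 0.285, 0.1841]
tcp_rot: [0.706, 0.708, -0.0, -0.0]
ft_force: [-0.9, 0.1, 0.6]
grip_width: 0.0933
finger_force: 0.0
```

Emit:
servo_tool([
  [[1,-0.658,0.843,0,0],[1,-0.658,0.843,0,0],[1,-0.658,0.843,0,0],[1,-0.658,0.843,0,0],[1,-0.658,0.843,0.3,0],[1,-0.658,0.843,0.5,0],[1,-0.658,0.843,0.65,0],[1,-0.658,0.843,0.65,0],[1,-0.658,0.843,0.65,0]],
])

```text
time: 2.52
ee_pos: [0.6487, 0.2087, 0.1063]
tcp_rot: [0.705, 0.709, -0.001, -0.001]
ft_force: [-0.8, 0.4, 0.9]
grip_width: 0.0932
finger_force: 0.0
```

```bash
python3 - <<'E'
from h import *
a,_=bgr('top','t1'); b,_=bgr('side','s1')
im=np.hstack([cv2.resize(a[150:230,180:300],(480,320)),b[110:310,150:350][:,:,:].repeat(1,0)[:200].copy().__class__ is None or cv2.resize(b[110:310,150:350],(320,320))])
cv2.imwrite('pics/c1.png',im[:,:,::-1])
E
```

```text
(no output)
```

View pics/c1.png

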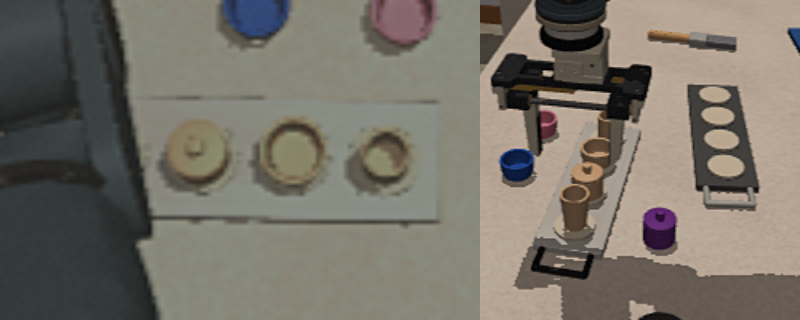

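The side crop shows both fingertips at about (187,204) and (233,194) in the full image, straddling the line above the tall crucible. I'll check that against the projected TCP.

```bash
cat >> h.py <<'E'
def project(n,P):
    c=r.get_calibration(n); K=np.array(c['K']); q=(np.atleast_2d(P)-c['origin'])@Rotation.from_quat(c['rotation']).as_matrix()
    s=np.c_[q[:,0],-q[:,1]]/-q[:,2:]; s=s*(1+c['k1']*(s**2).sum(1,keepdims=True)); return s@K[:2,:2].T+K[:2,2]
E
python3 - <<'E'
from h import *
s=r.get_state(); t=np.array(s['ee_pos'])
print(t,project('side',[t,t-[.0465,0,0],t+[.0465,0,0],[.65,.206,.076]]).round(0))
E
```

```text
[0.65025908 0.20833452 0.10827835] [[209. 220.]
 [230. 222.]
 [188. 218.]
 [210. 231.]]
```

```bash
python3 - <<'E'
from h import *
b,_=bgr('side','s2')
cv2.imwrite('pics/c2.png',cv2.resize(b[130:260,140:270],(780,600)[:1]+(600,) if 0 else (600,600),interpolation=cv2.INTER_CUBIC)[:,:,::-1])
print(r.get_state()['ee_pos'])
E
```

```text
[0.65047771 0.20804928 0.10839923]
```

View pics/c2.png

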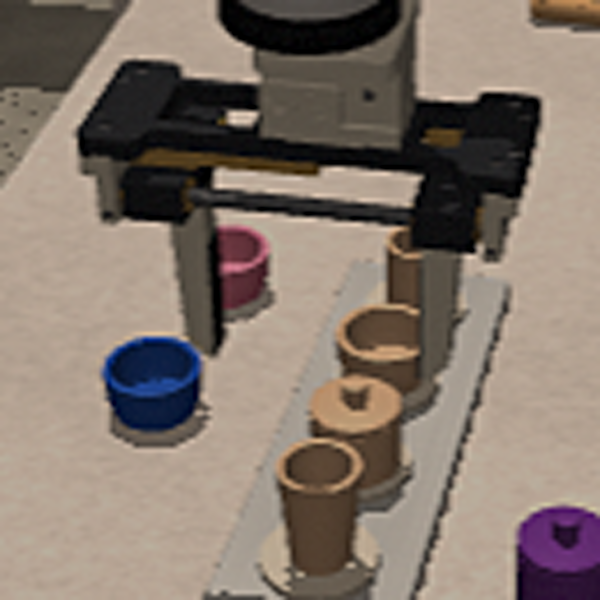

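```bash
python3 - <<'E'
from h import *
for n,f in(('side','s2'),('top','t1')):
    d=np.load(f'pics/{f}.npz')['d']; X=cloud(n,d)
    k=(d>.2)&(abs(X[...,0]-.65)<.1)&(X[...,1]>.1)&(X[...,1]<.35)&(X[...,2]>.095)&(X[...,2]<.2)
    for lo in np.arange(.095,.2,.01):
        Q=X[k&(X[...,2]>=lo)&(X[...,2]<lo+.01)]
        if len(Q): print(n,round(lo,3),len(Q),Q.min(0).round(3),Q.max(0).round(3))
E
```

```text
side 0.135 8 [0.598 0.208 0.143] [0.702 0.218 0.145]
side 0.145 47 [0.588 0.205 0.146] [0.708 0.219 0.155]
side 0.155 66 [0.587 0.202 0.155] [0.71  0.221 0.165]
side 0.165 69 [0.587 0.2   0.165] [0.711 0.219 0.175]
side 0.175 74 [0.586 0.201 0.175] [0.711 0.22  0.185]
side 0.185 74 [0.585 0.203 0.185] [0.712 0.22  0.195]
side 0.195 38 [0.585 0.201 0.195] [0.711 0.218 0.2  ]
```

Emit:
servo_tool([
  [[-1,0,0,0,0],[-1,0,0,0,0],[-1,0,0,0,0],[-1,0,0,0,0],[-1,0,0,0,0],[-1,0,0,0,0],[-1,0,0,0,0],[-1,0,0,0,0]],
])

```text
time: 3.33
ee_pos: [0.65, 0.2069, 0.1064]
tcp_rot: [0.707, 0.708, -0.0, -0.0]
ft_force: [0.4, -0.1, 0.1]
grip_width: 0.0444
finger_force: 0.0
```

```bash
cat >> h.py <<'E'
def tips(f):
    n='side'; s=r.get_state(); t=np.array(s['ee_pos']); b,d=bgr(n,f); X=cloud(n,d)
    k=(d>.2)&(abs(X[...,0]-t[0])<.07)&(abs(X[...,1]-t[1])<.03)&(X[...,2]>t[2]-.03)&(X[...,2]<t[2]+.09)
    Q=X[k]; print('tcp',t.round(4),'w',round(s['grip_width'],4),'n',len(Q))
    for lo in np.arange(t[2]-.02,t[2]+.08,.01):
        q=Q[(Q[:,2]>=lo)&(Q[:,2]<lo+.01)]
        if len(q): print((lo-t[2]).round(3),len(q),q.min(0).round(3),q.max(0).round(3))
E
python3 -c "
from h import *
tips('s3')
b=np.load('pics/s3.npz')['p']
cv2.imwrite('pics/c3.png',cv2.resize(b[130:260,140:270],(600,600),interpolation=cv2.INTER_CUBIC)[:,:,::-1])"
```

```text
tcp [0.65   0.2069 0.1064] w 0.0444 n 391
0.03 20 [0.618 0.199 0.141] [0.679 0.218 0.146]
0.04 58 [0.612 0.197 0.147] [0.686 0.218 0.156]
0.05 68 [0.611 0.2   0.156] [0.684 0.218 0.166]
0.06 73 [0.611 0.202 0.167] [0.686 0.218 0.176]
0.07 74 [0.61  0.199 0.177] [0.687 0.217 0.186]
0.08 76 [0.609 0.2   0.186] [0.687 0.218 0.196]
```

View pics/c3.png

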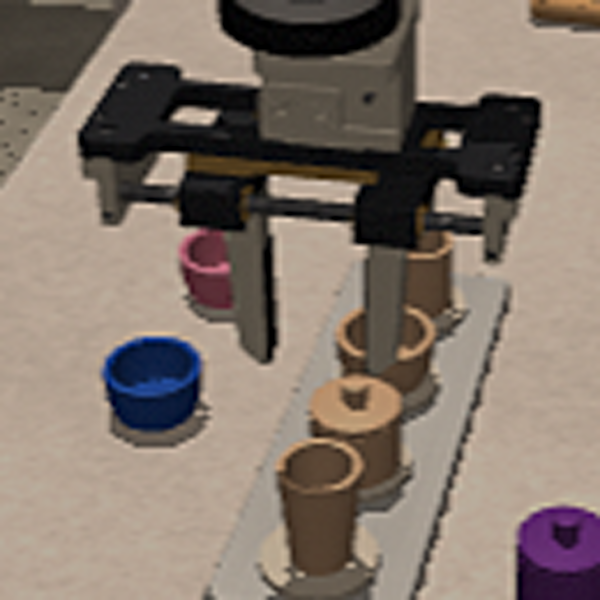

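The tips sit about 34 mm above the reported TCP at either opening. I'll go down in steps and trust the picture and the forces.

Emit:
servo_tool([
  [[1,0,0,0,0],[1,0,0,0,0],[1,0,0,0,0],[1,0,0,0,0],[1,0,0,0,0],[1,0,0,0,0],[1,0,0,0,0],[1,0,0,0,0],[1,0,0,0.2,0],[1,0,0,0.4,0],[1,0,0,0.6,0],[1,0,0,0.65,0],[1,0,0,0.65,0],[1,0,0,0.65,0]],
])

```text
time: 4.55
ee_pos: [0.6505, 0.2071, 0.0293]
tcp_rot: [0.706, 0.708, 0.0, 0.0]
ft_force: [0.3, 0.7, -0.1]
grip_width: 0.0929
finger_force: 0.0
```

```bash
python3 -c "
from h import *
tips('s4')
b=np.load('pics/s4.npz')['p']
cv2.imwrite('pics/c4.png',cv2.resize(b[150:280,140:270],(600,600),interpolation=cv2.INTER_CUBIC)[:,:,::-1])"
```

```text
tcp [0.6505 0.2071 0.0293] w 0.0929 n 1646
-0.02 612 [0.603 0.177 0.009] [0.704 0.237 0.019]
-0.01 73 [0.625 0.184 0.019] [0.676 0.232 0.029]
-0.0 42 [0.635 0.201 0.029] [0.669 0.224 0.039]
0.01 52 [0.634 0.209 0.039] [0.667 0.225 0.049]
0.02 79 [0.633 0.189 0.049] [0.669 0.226 0.059]
0.03 117 [0.594 0.188 0.059] [0.702 0.227 0.069]
0.04 186 [0.588 0.186 0.069] [0.709 0.229 0.079]
0.05 56 [0.587 0.201 0.08 ] [0.711 0.218 0.089]
0.06 57 [0.587 0.197 0.09 ] [0.71  0.217 0.099]
0.07 60 [0.586 0.199 0.099] [0.711 0.217 0.109]
```

View pics/c4.png

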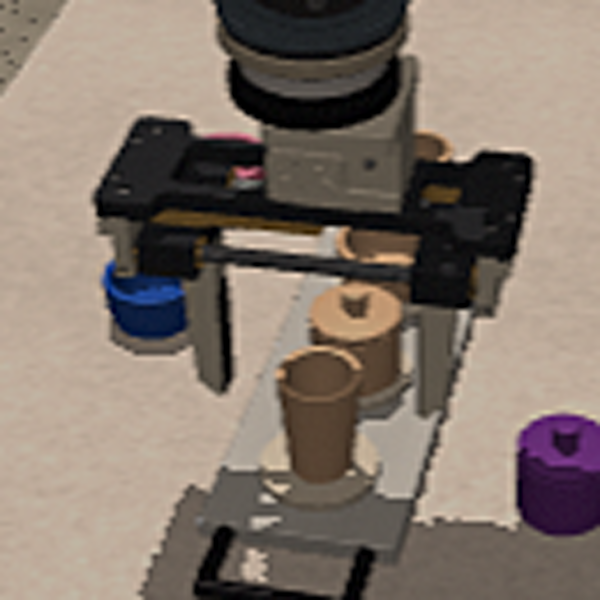

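The tips are clearly at z≈0.063 while the report says 0.029. The left tip is at crop (220,390) and the right at (430,415), level with the rim and straddling it. I'll apply a 34 mm correction.

Emit:
servo_tool([
  [[1,0,0,0.1,0],[1,0,0,0.2,0],[1,0,0,0.28,0],[1,0,0,0.28,0],[1,0,0,0.28,0]],
])

```text
time: 5.02
ee_pos: [0.6495, 0.2068, -0.0061]
tcp_rot: [0.706, 0.708, -0.001, -0.0]
ft_force: [0.1, 0.7, -0.5]
grip_width: 0.0928
finger_force: 0.0
```

Emit:
servo_tool([
  [[-1,0,0,0,0],[-1,0,0,0,0],[-1,0,0,0,0],[-1,0,0,0,0],[-1,0,0,0,0],[-1,0,0,0,0],[-1,0,0,0,0],[-1,0,0,0,0],[-1,0,0,0,0],[-1,0,0,0,0],[-1,0,0,0,0],[-1,0,0,0,0]],
])

```text
time: 6.02
ee_pos: [0.6502, 0.207, -0.0051]
tcp_rot: [0.706, 0.708, 0.0, 0.0]
ft_force: [0.1, 0.9, 0.6]
grip_width: 0.0407
finger_force: 30.0
```

```bash
python3 -c "
from h import *
tips('s5')
b=np.load('pics/s5.npz')['p']
cv2.imwrite('pics/c5.png',cv2.resize(b[170:300,140:270],(600,600),interpolation=cv2.INTER_CUBIC)[:,:,::-1])"
```

```text
tcp [ 0.6502  0.207  -0.0051] w 0.0407 n 1583
0.0 281 [ 0.58   0.177 -0.004] [0.72  0.237 0.005]
0.01 386 [0.602 0.177 0.005] [0.704 0.237 0.015]
0.02 211 [0.612 0.183 0.015] [0.694 0.235 0.025]
0.03 57 [0.619 0.204 0.025] [0.677 0.224 0.035]
0.04 98 [0.613 0.203 0.035] [0.683 0.225 0.045]
0.05 107 [0.613 0.186 0.045] [0.683 0.226 0.055]
0.06 150 [0.613 0.186 0.055] [0.685 0.227 0.065]
0.07 161 [0.612 0.184 0.065] [0.684 0.226 0.075]
```

View pics/c5.png

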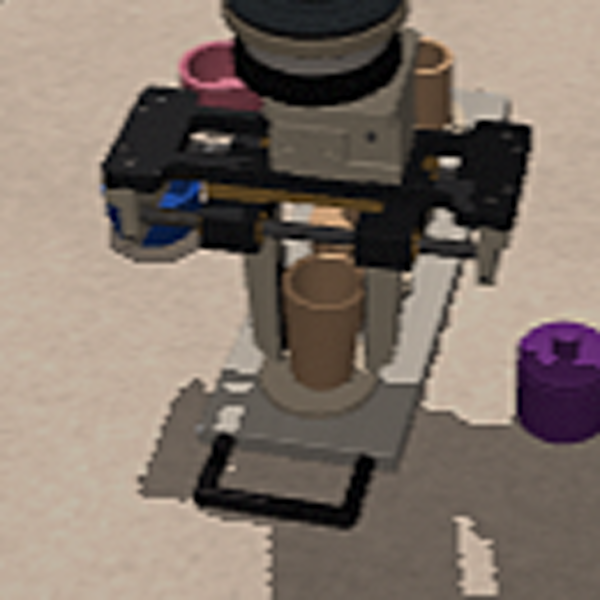

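The picture shows both fingers on the tall crucible, at crop (322,330), 30 N grip. Now lifting.

Emit:
servo_tool([
  [[-1,0,0,-0.05,0],[-1,0,0,-0.15,0],[-1,0,0,-0.3,0],[-1,0,0,-0.45,0],[-1,0,0,-0.6,0],[-1,0,0,-0.75,0],[-1,0,0,-0.85,0],[-1,-0.1,-0.05,-0.85,0],[-1,-0.25,-0.12,-0.85,0],[-1,-0.4,-0.2,-0.85,0],[-1,-0.6,-0.3,-0.85,0],[-1,-0.8,-0.4,-0.85,0],[-1,-1,-0.5,-0.85,0]],
])

```text
time: 7.15
ee_pos: [0.5895, 0.086, 0.0974]
tcp_rot: [0.706, 0.708, 0.0, 0.0]
ft_force: [1.0, 0.1, -0.5]
grip_width: 0.0408
finger_force: 30.0
```

Emit:
servo_tool([
  [[-1,-0.2,-0.1,0,0],[-1,-0.4,-0.2,0,0],[-1,-0.6,-0.3,0,0],[-1,-0.8,-0.4,0,0],[-1,-1,-0.5,0,0]],
])

```text
time: 7.57
ee_pos: [0.5298, -0.0343, 0.0975]
tcp_rot: [0.706, 0.708, 0.0, 0.0]
ft_force: [0.2, 0.4, -0.5]
grip_width: 0.0406
finger_force: 30.0
```

Emit:
servo_tool([
  [[-1,-0.2,-0.1,0,0],[-1,-0.4,-0.2,0,0],[-1,-0.6,-0.3,0,0],[-1,-0.8,-0.4,0,0],[-1,-0.95,-0.48,0,0],[-1,-1,-0.5,0,0],[-1,-1,-0.5,0,0],[-1,-1,-0.5,0,0]],
])

```text
time: 8.23
ee_pos: [0.471, -0.1531, 0.0971]
tcp_rot: [0.707, 0.708, 0.0, 0.0]
ft_force: [0.1, -0.2, -0.3]
grip_width: 0.0408
finger_force: 30.0
```

Emit:
servo_tool([
  [[-1,-0.2,0,0,0],[-1,-0.36,-0.01,0,0],[-1,-0.36,-0.01,0.1,0],[-1,-0.36,-0.01,0.25,0],[-1,-0.36,-0.01,0.4,0],[-1,-0.36,-0.01,0.5,0],[-1,-0.36,-0.01,0.55,0],[-1,-0.36,-0.01,0.55,0],[-1,-0.36,-0.01,0.55,0]],
])

```text
time: 8.98
ee_pos: [0.4701, -0.1961, 0.0312]
tcp_rot: [0.706, 0.708, 0.0, 0.0]
ft_force: [0.1, -0.6, -1.0]
grip_width: 0.0409
finger_force: 30.0
```

```bash
python3 -c "
from h import *
tips('s6')
b=np.load('pics/s6.npz')['p']; q=project('side',[[.4693,-.1966,.018],[.4693,-.1966,.064]]); print(q)
cv2.imwrite('pics/c6.png',cv2.resize(b[110:240,240:370],(600,600),interpolation=cv2.INTER_CUBIC)[:,:,::-1])"
```

```text
tcp [ 0.4701 -0.1961  0.0312] w 0.0409 n 815
-0.02 319 [ 0.418 -0.225  0.011] [ 0.522 -0.166  0.021]
-0.01 5 [ 0.452 -0.209  0.021] [ 0.492 -0.174  0.022]
0.02 16 [ 0.456 -0.194  0.055] [ 0.483 -0.181  0.061]
0.03 38 [ 0.44  -0.193  0.062] [ 0.496 -0.176  0.071]
0.04 57 [ 0.435 -0.197  0.071] [ 0.503 -0.178  0.081]
0.05 66 [ 0.435 -0.198  0.082] [ 0.503 -0.176  0.091]
0.06 70 [ 0.436 -0.216  0.091] [ 0.502 -0.175  0.101]
0.07 106 [ 0.435 -0.219  0.101] [ 0.503 -0.176  0.111]
[[296.56833701 168.64731764]
 [297.98581865 155.53046357]]
```

View pics/c6.png

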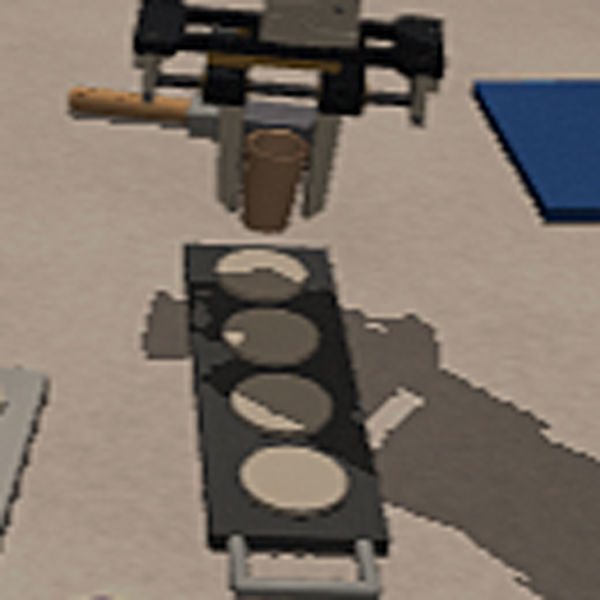

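The tall crucible is held upright above the farthest pad (crop 268,228, with the pad at 262,272). Lowering by 36 mm and releasing.

Emit:
servo_tool([
  [[-1,0,0,0.08,0],[-1,0,0,0.16,0],[-1,0,0,0.22,0],[-1,0,0,0.26,0],[-1,0,0,0.29,0],[-1,0,0,0.3,0],[-1,0,0,0.3,0],[-1,0,0,0.3,0],[-1,0,0,0.3,0]],
])

```text
time: 9.78
ee_pos: [0.4696, -0.1966, -0.0051]
tcp_rot: [0.706, 0.708, 0.0, 0.0]
ft_force: [-1.0, 0.9, 0.5]
grip_width: 0.04
finger_force: 30.0
```

Emit:
servo_tool([
  [[1,0,0,0,0],[1,0,0,0,0],[1,0,0,0,0],[1,0,0,0,0],[1,0,0,0,0],[1,0,0,0,0],[1,0,0,0,0],[1,0,0,-0.1,0],[1,0,0,-0.3,0],[1,0,0,-0.6,0],[1,0,0,-0.9,0],[1,0,0,-1,0],[1,0.3,0.3,-1,0],[1,0.6,0.6,-1,0],[1,0.9,0.9,-1,0],[1,1,1,-1,0]],
])

```text
time: 11.12
ee_pos: [0.5883, -0.077, 0.1151]
tcp_rot: [0.707, 0.708, 0.0, 0.0]
ft_force: [0.1, 0.1, 0.6]
grip_width: 0.0935
finger_force: 0.0
```

```bash
cat >> h.py <<'E'
def check(f,pts):
    # pts: list of (x,y,ztop): measure the standing crucible from both cameras' depth
    for n in('top','side'):
        b,d=bgr(n,f+n); X=cloud(n,d)
        for x,y,zt in pts:
            Q=X[(d>.2)&(np.hypot(X[...,0]-x,X[...,1]-y)<.034)&(X[...,2]>.024)&(X[...,2]<.1)]
            T=Q[Q[:,2]>zt-.008] if len(Q) else Q
            print(n,(x,y),len(Q),len(T), (Q[:,2].max().round(4),((T.max(0)+T.min(0))/2).round(4),np.ptp(T,axis=0).round(3)) if len(T) else '')
E
python3 -c "
from h import *
check('p1',[(.4693,-.1966,.076),(.648,.132,.058),(.648,.054,.048),(.6415,-.0187,.062)])"
```

```text
top (0.4693, -0.1966) 127 60 (np.float64(0.082), array([ 0.469 , -0.1976,  0.0753]), array([0.04 , 0.04 , 0.013]))
top (0.648, 0.132) 196 173 (np.float64(0.0739), array([0.6486, 0.1324, 0.0621]), array([0.046, 0.048, 0.024]))
top (0.648, 0.054) 196 83 (np.float64(0.0518), array([0.6486, 0.0543, 0.046 ]), array([0.053, 0.052, 0.011]))
top (0.6415, -0.0187) 31 18 (np.float64(0.0678), array([ 0.6453, -0.0065,  0.0612]), array([0.032, 0.013, 0.013]))
side (0.4693, -0.1966) 237 80 (np.float64(0.078), array([ 0.4703, -0.1962,  0.0732]), array([0.037, 0.045, 0.01 ]))
side (0.648, 0.132) 390 233 (np.float64(0.0721), array([0.65  , 0.1323, 0.0611]), array([0.046, 0.047, 0.022]))
side (0.648, 0.054) 316 160 (np.float64(0.0514), array([0.6485, 0.0553, 0.0457]), array([0.054, 0.055, 0.011]))
side (0.6415, -0.0187) 255 97 (np.float64(0.0645), array([ 0.6425, -0.0201,  0.0593]), array([0.038, 0.042, 0.01 ]))
```

The tall crucible stands centred on its pad (within about 1 mm). Lidded is next.

Emit:
servo_tool([
  [[1,0.3,0.15,0,0],[1,0.6,0.3,0,0],[1,0.9,0.45,0,0],[1,1,0.503,0,0],[1,1,0.503,0,0],[1,1,0.503,0,0]],
])

```text
time: 11.72
ee_pos: [0.6469, 0.0412, 0.1144]
tcp_rot: [0.706, 0.708, -0.0, -0.0]
ft_force: [-0.3, -1.1, -1.2]
grip_width: 0.0929
finger_force: 0.0
```

Emit:
servo_tool([
  [[1,0.3,0,0,0],[1,0.6,0,0,0],[1,0.744,0,0,0],[1,0.744,0,0,0],[1,0.744,0,0.2,0],[1,0.744,0,0.45,0],[1,0.744,0,0.5,0],[1,0.744,0,0.5,0],[1,0.744,0,0.5,0]],
])

```text
time: 12.47
ee_pos: [0.6475, 0.1295, 0.0558]
tcp_rot: [0.707, 0.707, 0.0, 0.0]
ft_force: [0.4, 0.4, 0.3]
grip_width: 0.0931
finger_force: 0.0
```

Emit:
servo_tool([
  [[1,0.02,0.01,0.15,0],[1,0.02,0.01,0.3,0],[1,0.02,0.01,0.45,0],[1,0.02,0.01,0.52,0],[1,0.02,0.01,0.54,0],[1,0.02,0.01,0.54,0],[1,0.02,0.01,0.54,0],[-1,0.02,0.01,0.54,0],[-1,0.02,0.01,0.54,0],[-1,0.02,0.01,0.54,0],[-1,0.02,0.01,0.54,0],[-1,0.02,0.01,0.54,0],[-1,0.02,0.01,0.54,0],[-1,0.02,0.01,0.54,0],[-1,0.02,0.01,0.54,0],[-1,0.02,0.01,0.54,0],[-1,0.02,0.01,0.54,0],[-1,0.02,0.01,0.54,0],[-1,0.02,0.01,0.54,0]],
])

```text
time: 14.05
ee_pos: [0.6484, 0.1333, -0.01]
tcp_rot: [0.706, 0.708, 0.0, 0.0]
ft_force: [1.4, -0.2, 0.2]
grip_width: 0.0475
finger_force: 30.0
```

Emit:
servo_tool([
  [[-1,0,0,-0.05,0],[-1,0,0,-0.15,0],[-1,0,0,-0.3,0],[-1,0,0,-0.45,0],[-1,0,0,-0.6,0],[-1,0,0,-0.75,0],[-1,0,0,-0.85,0],[-1,-0.1,-0.07,-0.85,0],[-1,-0.25,-0.18,-0.85,0],[-1,-0.4,-0.28,-0.85,0],[-1,-0.6,-0.42,-0.85,0],[-1,-0.8,-0.56,-0.85,0],[-1,-1,-0.7,-0.85,0]],
])

```text
time: 15.13
ee_pos: [0.5637, 0.0123, 0.0926]
tcp_rot: [0.706, 0.708, 0.0, 0.0]
ft_force: [0.0, 0.1, -1.2]
grip_width: 0.0473
finger_force: 30.0
```

Emit:
servo_tool([
  [[-1,-0.2,-0.14,0,0],[-1,-0.4,-0.28,0,0],[-1,-0.6,-0.42,0,0],[-1,-0.8,-0.56,0,0],[-1,-0.95,-0.66,0,0],[-1,-1,-0.7,0,0],[-1,-1,-0.7,0,0],[-1,-1,-0.7,0,0]],
])

```text
time: 15.8
ee_pos: [0.4813, -0.1068, 0.0924]
tcp_rot: [0.707, 0.707, 0.0, 0.0]
ft_force: [0.4, 0.4, -1.7]
grip_width: 0.0477
finger_force: 30.0
```

Emit:
servo_tool([
  [[-1,-0.12,-0.18,0,0],[-1,-0.12,-0.18,0,0],[-1,-0.12,-0.18,0.15,0],[-1,-0.12,-0.18,0.3,0],[-1,-0.12,-0.18,0.45,0],[-1,-0.12,-0.18,0.6,0],[-1,-0.12,-0.18,0.7,0],[-1,-0.12,-0.18,0.77,0],[-1,-0.12,-0.18,0.81,0],[-1,-0.12,-0.18,0.83,0],[-1,-0.12,-0.18,0.845,0],[-1,-0.12,-0.18,0.845,0],[-1,-0.12,-0.18,0.845,0],[-1,-0.12,-0.18,0.845,0]],
])

```text
time: 16.97
ee_pos: [0.4596, -0.1216, -0.0089]
tcp_rot: [0.706, 0.708, 0.0, 0.0]
ft_force: [-0.2, 0.1, -0.9]
grip_width: 0.0473
finger_force: 30.0
```

Emit:
servo_tool([
  [[1,0,0,0,0],[1,0,0,0,0],[1,0,0,0,0],[1,0,0,0,0],[1,0,0,0,0],[1,0,0,0,0],[1,0,0,0,0],[1,0,0,-0.1,0],[1,0,0,-0.3,0],[1,0,0,-0.6,0],[1,0,0,-0.9,0],[1,0,0,-1,0],[1,0.3,0.3,-1,0],[1,0.6,0.6,-1,0],[1,0.9,0.9,-1,0],[1,1,1,-1,0],[1,1,1,-1,0]],
])

```text
time: 18.38
ee_pos: [0.5826, 0.0029, 0.1107]
tcp_rot: [0.705, 0.709, 0.001, 0.001]
ft_force: [0.8, 0.7, -0.2]
grip_width: 0.0931
finger_force: 0.0
```

```bash
python3 -c "
from h import *
check('p2',[(.4693,-.1966,.076),(.4597,-.1223,.058),(.648,.054,.048),(.6415,-.0187,.062)])"
```

```text
top (0.4693, -0.1966) 129 60 (np.float64(0.0805), array([ 0.4691, -0.1979,  0.0754]), array([0.04, 0.04, 0.01]))
top (0.4597, -0.1223) 199 187 (np.float64(0.0722), array([ 0.4574, -0.1226,  0.0613]), array([0.044, 0.047, 0.022]))
top (0.648, 0.054) 0 0 
top (0.6415, -0.0187) 0 0 
side (0.4693, -0.1966) 213 83 (np.float64(0.0777), array([ 0.4702, -0.1977,  0.0729]), array([0.037, 0.044, 0.01 ]))
side (0.4597, -0.1223) 275 146 (np.float64(0.0726), array([ 0.4574, -0.12  ,  0.0613]), array([0.046, 0.044, 0.023]))
side (0.648, 0.054) 340 167 (np.float64(0.0515), array([0.6483, 0.0546, 0.0458]), array([0.054, 0.054, 0.011]))
side (0.6415, -0.0187) 256 102 (np.float64(0.0647), array([ 0.6423, -0.0194,  0.0594]), array([0.038, 0.041, 0.011]))
```

Emit:
servo_tool([
  [[1,0.3,0.35,0,0],[1,0.467,0.578,0,0],[1,0.467,0.578,0,0],[1,0.467,0.578,0,0],[1,0.467,0.578,0.3,0],[1,0.467,0.578,0.5,0],[1,0.467,0.578,0.5,0],[1,0.467,0.578,0.5,0]],
])

```text
time: 19.15
ee_pos: [0.6468, 0.0535, 0.0503]
tcp_rot: [0.707, 0.707, -0.001, -0.001]
ft_force: [0.5, 0.1, -0.4]
grip_width: 0.0933
finger_force: 0.0
```

Emit:
servo_tool([
  [[1,0.01,0.01,0.15,0],[1,0.01,0.01,0.3,0],[1,0.01,0.01,0.43,0],[1,0.01,0.01,0.49,0],[1,0.01,0.01,0.51,0],[1,0.01,0.01,0.51,0],[1,0.01,0.01,0.51,0],[-1,0.01,0.01,0.51,0],[-1,0.01,0.01,0.51,0],[-1,0.01,0.01,0.51,0],[-1,0.01,0.01,0.51,0],[-1,0.01,0.01,0.51,0],[-1,0.01,0.01,0.51,0],[-1,0.01,0.01,0.51,0],[-1,0.01,0.01,0.51,0],[-1,0.01,0.01,0.51,0],[-1,0.01,0.01,0.51,0],[-1,0.01,0.01,0.51,0]],
])

```text
time: 20.65
ee_pos: [0.6496, 0.0562, -0.0105]
tcp_rot: [0.706, 0.708, 0.0, 0.0]
ft_force: [1.3, 0.8, 0.4]
grip_width: 0.0537
finger_force: 33.5
```

Emit:
servo_tool([
  [[-1,0,0,-0.05,0],[-1,0,0,-0.15,0],[-1,0,0,-0.3,0],[-1,0,0,-0.45,0],[-1,0,0,-0.6,0],[-1,0,0,-0.75,0],[-1,0,0,-0.85,0],[-1,-0.05,-0.1,-0.85,0],[-1,-0.12,-0.25,-0.85,0],[-1,-0.2,-0.4,-0.85,0],[-1,-0.3,-0.6,-0.85,0],[-1,-0.4,-0.8,-0.85,0],[-1,-0.5,-1,-0.85,0]],
])

```text
time: 21.73
ee_pos: [0.5284, -0.0045, 0.0919]
tcp_rot: [0.706, 0.708, 0.0, 0.0]
ft_force: [-0.1, 0.7, -0.5]
grip_width: 0.0541
finger_force: 33.4
```

Emit:
servo_tool([
  [[-1,-0.15,-0.2,0,0],[-1,-0.25,-0.4,0,0],[-1,-0.34,-0.56,0,0],[-1,-0.34,-0.65,0,0],[-1,-0.34,-0.66,0,0],[-1,-0.34,-0.66,0,0],[-1,-0.34,-0.66,0,0]],
])

```text
time: 22.32
ee_pos: [0.4515, -0.045, 0.0919]
tcp_rot: [0.706, 0.708, 0.0, 0.0]
ft_force: [0.3, 0.2, -0.0]
grip_width: 0.0539
finger_force: 33.4
```

Emit:
servo_tool([
  [[-1,-0.01,-0.01,0.1,0],[-1,-0.01,-0.01,0.25,0],[-1,-0.01,-0.01,0.4,0],[-1,-0.01,-0.01,0.55,0],[-1,-0.01,-0.01,0.67,0],[-1,-0.01,-0.01,0.75,0],[-1,-0.01,-0.01,0.8,0],[-1,-0.01,-0.01,0.83,0],[-1,-0.01,-0.01,0.845,0],[-1,-0.01,-0.01,0.845,0],[-1,-0.01,-0.01,0.845,0],[-1,-0.01,-0.01,0.845,0]],
])

```text
time: 23.32
ee_pos: [0.4497, -0.0463, -0.0094]
tcp_rot: [0.706, 0.708, 0.0, 0.0]
ft_force: [-0.5, 0.0, -1.0]
grip_width: 0.0537
finger_force: 33.4
```

Emit:
servo_tool([
  [[1,0,0,0,0],[1,0,0,0,0],[1,0,0,0,0],[1,0,0,0,0],[1,0,0,0,0],[1,0,0,0,0],[1,0,0,0,0],[1,0,0,-0.1,0],[1,0,0,-0.3,0],[1,0,0,-0.6,0],[1,0,0,-0.9,0],[1,0,0,-1,0],[1,0,0.3,-1,0],[1,0,0.6,-1,0],[1,0,0.9,-1,0],[1,0,1,-1,0],[1,0,1,-1,0]],
])

```text
time: 24.73
ee_pos: [0.5714, -0.046, 0.1096]
tcp_rot: [0.706, 0.708, 0.0, 0.0]
ft_force: [0.1, 0.2, -0.4]
grip_width: 0.0932
finger_force: 0.0
```

```bash
python3 -c "
from h import *
check('p3',[(.4597,-.1223,.058),(.4504,-.0473,.048),(.6415,-.0187,.062)])"
```

```text
top (0.4597, -0.1223) 41 41 (np.float64(0.0649), array([ 0.454 , -0.1364,  0.0576]), array([0.037, 0.02 , 0.015]))
top (0.4504, -0.0473) 0 0 
top (0.6415, -0.0187) 0 0 
side (0.4597, -0.1223) 256 149 (np.float64(0.0714), array([ 0.4574, -0.1218,  0.0608]), array([0.046, 0.045, 0.021]))
side (0.4504, -0.0473) 304 143 (np.float64(0.0505), array([ 0.4474, -0.0489,  0.0453]), array([0.052, 0.061, 0.01 ]))
side (0.6415, -0.0187) 261 101 (np.float64(0.0666), array([ 0.6423, -0.0183,  0.0603]), array([0.039, 0.044, 0.012]))
```

Emit:
servo_tool([
  [[1,0.23,0.3,0,0],[1,0.23,0.588,0,0],[1,0.23,0.588,0,0],[1,0.23,0.588,0,0],[1,0.23,0.588,0.25,0],[1,0.23,0.588,0.45,0],[1,0.23,0.588,0.5,0],[1,0.23,0.588,0.5,0],[1,0.23,0.588,0.5,0]],
])

```text
time: 25.58
ee_pos: [0.6395, -0.0186, 0.0511]
tcp_rot: [0.707, 0.708, 0.0, 0.0]
ft_force: [-0.0, -0.1, 0.3]
grip_width: 0.0931
finger_force: 0.0
```

Emit:
servo_tool([
  [[1,0,0.01,0.15,0],[1,0,0.01,0.3,0],[1,0,0.01,0.4,0],[1,0,0.01,0.46,0],[1,0,0.01,0.48,0],[1,0,0.01,0.48,0],[1,0,0.01,0.48,0],[-1,0,0.01,0.48,0],[-1,0,0.01,0.48,0],[-1,0,0.01,0.48,0],[-1,0,0.01,0.48,0],[-1,0,0.01,0.48,0],[-1,0,0.01,0.48,0],[-1,0,0.01,0.48,0],[-1,0,0.01,0.48,0],[-1,0,0.01,0.48,0],[-1,0,0.01,0.48,0],[-1,0,0.01,0.48,0],[-1,0,0.01,0.48,0]],
])

```text
time: 27.17
ee_pos: [0.641, -0.0183, -0.0076]
tcp_rot: [0.706, 0.708, 0.0, 0.0]
ft_force: [0.4, -0.7, -0.2]
grip_width: 0.0388
finger_force: 30.0
```

Emit:
servo_tool([
  [[-1,0,0,-0.05,0],[-1,0,0,-0.15,0],[-1,0,0,-0.3,0],[-1,0,0,-0.45,0],[-1,0,0,-0.6,0],[-1,0,0,-0.75,0],[-1,0,0,-0.85,0],[-1,0.04,-0.1,-0.85,0],[-1,0.1,-0.25,-0.85,0],[-1,0.15,-0.4,-0.85,0],[-1,0.2,-0.6,-0.85,0],[-1,0.25,-0.8,-0.85,0],[-1,0.3,-1,-0.85,0]],
])

```text
time: 28.25
ee_pos: [0.5197, 0.0177, 0.0949]
tcp_rot: [0.706, 0.708, 0.0, 0.0]
ft_force: [0.3, 0.8, -1.1]
grip_width: 0.0386
finger_force: 30.0
```

Emit:
servo_tool([
  [[-1,0.04,-0.2,0,0],[-1,0.07,-0.4,0,0],[-1,0.075,-0.56,0,0],[-1,0.075,-0.64,0,0],[-1,0.075,-0.65,0,0],[-1,0.075,-0.65,0,0],[-1,0.075,-0.65,0,0]],
])

```text
time: 28.83
ee_pos: [0.4442, 0.0262, 0.0948]
tcp_rot: [0.707, 0.708, 0.0, 0.0]
ft_force: [-0.1, -0.1, -0.8]
grip_width: 0.0389
finger_force: 30.0
```

Emit:
servo_tool([
  [[-1,0,-0.01,0.1,0],[-1,0,-0.01,0.25,0],[-1,0,-0.01,0.4,0],[-1,0,-0.01,0.55,0],[-1,0,-0.01,0.67,0],[-1,0,-0.01,0.75,0],[-1,0,-0.01,0.8,0],[-1,0,-0.01,0.83,0],[-1,0,-0.01,0.845,0],[-1,0,-0.01,0.845,0],[-1,0,-0.01,0.845,0],[-1,0,-0.01,0.845,0]],
])

```text
time: 29.83
ee_pos: [0.4421, 0.0263, -0.0065]
tcp_rot: [0.706, 0.708, 0.0, 0.0]
ft_force: [0.2, -0.7, -0.6]
grip_width: 0.0388
finger_force: 30.0
```

Emit:
servo_tool([
  [[1,0,0,0,0],[1,0,0,0,0],[1,0,0,0,0],[1,0,0,0,0],[1,0,0,0,0],[1,0,0,0,0],[1,0,0,0,0],[1,0,0,-0.1,0],[1,0,0,-0.3,0],[1,0,0,-0.6,0],[1,0,0,-0.9,0],[1,0,0,-1,0],[1,1,0,-1,0],[1,1,0,-1,0],[1,1,0,-1,0],[1,1,0,-1,0],[1,1,0,-1,0]],
])

```text
time: 31.25
ee_pos: [0.4412, 0.1476, 0.1129]
tcp_rot: [0.705, 0.709, -0.0, -0.0]
ft_force: [-0.0, 0.3, -0.6]
grip_width: 0.0932
finger_force: 0.0
```

Emit:
servo_tool([
  [[1,1,0,-0.5,0],[1,1,0,-0.5,0],[1,1,0,-0.5,0],[1,1,0,-0.5,0],[1,1,0,-0.5,0],[1,1,0,-0.5,0]],
])

```text
time: 31.75
ee_pos: [0.4411, 0.265, 0.1723]
tcp_rot: [0.706, 0.708, -0.001, -0.0]
ft_force: [0.1, 0.2, -0.7]
grip_width: 0.0933
finger_force: 0.0
```

```bash
python3 -c "
from h import *
check('p4',[(.4693,-.1966,.076),(.4597,-.1223,.058),(.4504,-.0473,.048),(.4414,.0268,.062)])
a=np.load('pics/p4top.npz')['p'][200:290,200:360]; cv2.imwrite('pics/c7.png',cv2.resize(a,None,fx=4,fy=4)[:,:,::-1])"
```

```text
top (0.4693, -0.1966) 126 61 (np.float64(0.0824), array([ 0.469 , -0.1977,  0.0753]), array([0.04 , 0.04 , 0.014]))
top (0.4597, -0.1223) 198 187 (np.float64(0.0741), array([ 0.4574, -0.1228,  0.0626]), array([0.044, 0.047, 0.023]))
top (0.4504, -0.0473) 193 87 (np.float64(0.0567), array([ 0.448 , -0.0481,  0.0489]), array([0.053, 0.053, 0.016]))
top (0.4414, 0.0268) 88 46 (np.float64(0.0679), array([0.4383, 0.0253, 0.0624]), array([0.037, 0.037, 0.011]))
side (0.4693, -0.1966) 76 29 (np.float64(0.0777), array([ 0.4707, -0.2111,  0.073 ]), array([0.036, 0.013, 0.009]))
side (0.4597, -0.1223) 184 73 (np.float64(0.0715), array([ 0.458 , -0.121 ,  0.0608]), array([0.043, 0.046, 0.021]))
side (0.4504, -0.0473) 250 136 (np.float64(0.0508), array([ 0.4472, -0.0484,  0.0455]), array([0.052, 0.056, 0.011]))
side (0.4414, 0.0268) 294 108 (np.float64(0.0653), array([0.4412, 0.0258, 0.0597]), array([0.038, 0.041, 0.011]))
```

View pics/c7.png

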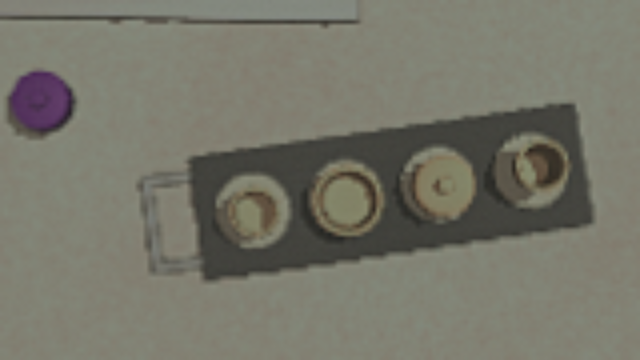

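The crop shows all four upright and within about 3 mm of their pad centres: straight (252,212), dish (346,200), lidded (440,185), tall (535,168). The arm is clear.

```bash
python3 -c "
from workcell import r
print(r.hand_in())"
```

```text
the job is handed in; nothing more can be done
None
```

The job is handed in: all four crucibles stand upright in reverse order on the carrier, within about 3 mm of their pad centres in the last images, with the jar and brush untouched; the hand-in returned no verdict.

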